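# Find the press channel and hold the muffle channel-up

### The arm

A 7-joint arm with a two-finger parallel gripper is mounted at the origin on the work surface. World frame = base frame: x ahead of the robot, y to its left, z up, the work surface at z = 0. Lengths are in m, angles in rad, forces in N, time in s.
With the tool pointing down it reaches from about 0.4 to 0.9 m from the base axis. Payload 5.6 kg.
Tool frame: the origin (TCP) lies midway between the tips of the shut fingers; the grasp point (between the pads) lies 19 mm behind it; y points along the fingers, x is the direction in which the jaws open and shut, and the axes are right-handed (so a half turn about y gives the same grasp; the last joint's range is limited). The gripper opens to 92 mm and grips with 3 to 60 N. Pads are 20 mm wide; open, the fingers measure 128 mm over their backs; the gripper's body (75 mm by 189 mm) begins 69 mm behind the grasp point.
Start: joints at [-1.145, 0.468, -0.012, 1.603, 0.006, 1.071, -0.056], TCP at [0.294, 0.58, 0.215] pointing down, gripper open.
Joint ranges: [-2.53, 2.53], [-0.31, 2.02], [-1.57, 1.55], [0.28, 2.44], [-1.29, 4.43], [0.15, 1.84], [-2.92, 2.92]. Speed limits (rad/s): [2.57, 2.57, 3.14, 3.14, 3.14, 3.14, 3.14].

### API

Orientations are given as a 3x3 rotation matrix whose columns are the frame's x, y, z axes.
In Python, from rig import env, grab_frame, finder gives the robot as it stands.
- The arm moves only by the tool apply_moves, never from a script. Its argument "increments" is a list of rows, each an object of numbers: "tx", "ty", "tz": the shift along the tool's x, y, z in cm; "yaw": the turn about the tool's y in degrees. In form: [{"tx": .., "ty": .., "tz": .., "yaw": ..}, ...]. A call has 1 to 10 rows; each row is the pose to reach, as a shift and turn from the pose commanded when the call began, along the tool's axes at that moment; what a row does not reach only later rows make up. A row lasts 1/12 s, in which the tool goes at most 41.7 mm and 7.16 degrees, less where a joint would pass 70% of its speed; a pose out of reach is approached as far as the arm can. A call with a gripper value outside its range is refused whole. "claw" is the finger opening in cm, from 0 to 9.19, set as the call begins (left out, the last holds). The fingers move at their own pace and stop on an object; "force" is the grip in N (left out, the last holds). Time passes only in rows, so rows that repeat a pose let the fingers close. It gives the time, the measured TCP pose, the force and the opening at its end, in the units of the state.
- env.state(): the state, without advancing time (a new reading comes with each control period).
- grab_frame(name): name is "scene" or "top" or "wrist"; returns a dict with "img" (400x640x3 uint8, red, green, blue), "fx", "fy", "cx", "cy" (pixels), "rvec" (rotation vector, rad) and "tvec" (3), from world to camera coordinates, as OpenCV has them; the wrist camera has in their place "mount" (4x4, takes a point from camera to tool coordinates, whose origin is the TCP and whose axes are the tool frame's). Camera axes: x right, y down, z forward; pixel columns grow to the right and rows downward; lengths in m; the calibration is good to about 2 mm. The wrist camera is an equidistant fisheye: a pixel r from the principal point sees the ray r / f radians off the axis. A picture is of the moment at which its call begins: read the wrist's pose just before it. There is no depth.
- env.job_done(): hands the job in, once; it reports no verdict.
Trained networks look in a picture, given as the dict that the camera call returned (one of the last four; its "shot" number tells which), for a name from the list of things; names that differ only in an ending like _2 or _b are one class to them, and where a whole thing is asked for, a point or a joint stands for the part that bears it (a point fixed in the world has none). Each returns a list of dicts, best first, with "confidence" (0 to 1); they miss things now and then, are a little off and sometimes report something else, mostly with a low value. They report only what shows in the picture. A call takes as long as a camera call. They do not tell look-alikes from the thing itself.
- finder.search_frame(picture, label): "at" ([column, row] in pixels, amid what is visible of it).
- finder.spot_point(picture, label): "at" ([column, row] in pixels: a listed point, or the origin of a listed thing).
The state is a dict: "time": time; "joints": joint angles; "joint_velocities": joint speeds; "joint_torque": joint torques, N m; "tool_pos": TCP position; "orientation": TCP orientation; "wrist_force": force on the tool from outside, world axes, zero at the start; "wrist_torque": the same for the moment, N m; "grip_width": finger opening in m.
Only numpy, scipy, OpenCV 4.12 (cv2) and the standard library are available. Lean on these libraries where they do the work, as an engineer would, in place of code of your own. Each camera call takes 0.05 s, during which the arm holds its last target. There are 200 camera calls.

### The job

The press muffle, a cream investment cylinder, lies on its side on the ribbed firing tray; its press channel is a blind hole in one end only. Pick it up, find the open end (by eye, or by feel on the pin of the muffle base, which enters only the channel), turn the muffle so that the channel faces straight up, and finish holding it still in the gripper, at least 80 mm clear of the bench and touching nothing else, ready for ingot and plunger. Investment is brittle: do not drop or knock it, and leave everything else on the bench where it is.

Things in the scene. Friction and masses are not known exactly. Their poses are not given: they have to be found in the camera images.
- muffle_centre (a point): centre of the muffle: a loose cream cylinder 46 mm across, 50 mm long, 0.1 to 0.2 kg, its ends alike but for the press channel, a blind hole 16 mm wide and 30 mm deep in the middle of one end. x runs along its length, level at the start. Which end is open is not told: it has to be seen or felt, and it may point any way at the start
- tray_centre (a point): middle of the underside, at bench height, of the firing tray: a fixed beige plate 104 mm (x) by 84 mm (y), 12 mm thick, with two ribs along x, 6 mm wide, 8 mm high, 23 mm apart. The muffle starts in the trough between them, within a few mm of the middle, parallel to them, its axis 40 mm above the bench; the trough keeps it from rolling
- pin_tip (a point): tip of the upright pin of the muffle base, 38 mm above the bench, z up. The base is a fixed grey disc 68 mm across, 10 mm thick; the white pin stands 28 mm out of its middle, 13 mm across at the root, 8 mm near the tip, 5 mm at the tip
- ring_former_centre (a point): centre (half-way up) of a loose bystander: teal silicone ring former, an open tube 57 mm across and 55 mm high
- stand_centre (a point): centre of a loose bystander: aluminium stand 60 by 110 mm, 48 mm high over the white plungers on it, with cream ingots beside them
- model_a: loose bystander: dental arch model of tan gypsum with some white teeth, about 58 mm across and 27 mm high; origin under its middle
- model_b: loose bystander: dental arch model of tan gypsum, the same size; origin under its middle
- crown_dish: loose bystander: clear dish with crowns, 90 mm across and 13 mm high; origin under its middle
- bur_block: loose bystander: white block of burs, 55 by 130 mm, 56 mm high; origin under its middle
- beaker: loose bystander: glass beaker 68 mm across at the rim and 80 mm high; origin under its middle
Not all that is in view belongs to the job. Leave any green look-alike of the part that bears muffle_centre alone.

How it is judged:
By the outcome, as a careful person would: the job done as asked, in the order asked, and still so for the second after the job is handed in, while the arm keeps its last pose, push and grip.
It also fails if it takes over 72 s, if anything falls off the work surface, if the arm or the gripper's body presses on something with over 40 N, if the wrist force passes 120 N, or if a joint passes its speed limit or range.

## Working session

There is one attempt and no reset: what is moved stays moved. The work goes in short steps, Python scripts to look and compute and a tool call to move; the robot and the scene stay as the last step left them, time stands still between calls to the robot, and variables do not carry over. Pictures are saved under pics/ and viewed, about 8 in all and at most 12, crops included, and the job is handed in when it is done.

Besides the shell and the picture viewer there is one more tool, called after ">>>" as a command line: name --argument value ..., lists and objects as JSON in quotes. apply_moves: Moves the arm, as the interface text tells. Its arguments: {"type":"object","properties":{"increments":{"type":"array","items":{"type":"object","properties":{"tx":{"type":"number"},"ty":{"type":"number"},"tz":{"type":"number"},"yaw":{"type":"number"}}}},"claw":{"type":"number"},"force":{"type":"number"}},"required":["increments"]}

```bash
mkdir -p pics; ls
cat > h.py <<'E'
import numpy as np, cv2
from rig import env, grab_frame, finder
def ray(p,uv):
    R=cv2.Rodrigues(np.array(p["rvec"],float))[0]; t=np.array(p["tvec"],float)
    d=R.T@np.array([(uv[0]-p["cx"])/p["fx"],(uv[1]-p["cy"])/p["fy"],1.]); return -R.T@t, d/np.linalg.norm(d)
def atz(p,uv,z):
    c,d=ray(p,uv); return c+d*(z-c[2])/d[2]
def save(p,n): cv2.imwrite("pics/"+n,p["img"][:,:,::-1])
E
python3 - <<'E'
from h import *
s=env.state(); print(s["time"],s["tool_pos"],s["orientation"],s["wrist_force"])
P={n:grab_frame(n) for n in("scene","top")}
for n,p in P.items():
    save(p,n+"1.png")
    for l,z in(("muffle_centre",.04),("tray_centre",0),("pin_tip",.038),("ring_former_centre",.0275),("stand_centre",.024),("model_a",0),("crown_dish",0),("bur_block",0),("beaker",0)):
        for r in finder.spot_point(p,l)[:3]: print(n,l,np.round(r["at"]),round(r["confidence"],2),atz(p,r["at"],z).round(3))
a=np.vstack([P["scene"]["img"],P["top"]["img"]])
cv2.imwrite("pics/a.png",cv2.resize(a[:,:,::-1],(480,600),interpolation=cv2.INTER_AREA))
E
```

```text
pics
0.0 [0.29351348 0.5793201  0.21364899] [[ 4.51912260e-01 -6.41370275e-04 -8.92062160e-01]
 [ 8.92060719e-01 -1.61080790e-03  4.51912689e-01]
 [-1.72678414e-03 -9.99998497e-01 -1.55802610e-04]] [-0.44751001  0.26674394  0.00403419]
scene muffle_centre [403. 207.] 0.81 [0.357 0.184 0.04 ]
scene muffle_centre [439. 291.] 0.79 [0.486 0.416 0.04 ]
scene muffle_centre [302. 207.] 0.74 [0.566 0.004 0.04 ]
scene pin_tip [277. 183.] 0.69 [ 0.563 -0.117  0.038]
scene ring_former_centre [219. 205.] 0.77 [ 0.732 -0.161  0.028]
scene stand_centre [258. 252.] 0.57 [0.74  0.038 0.024]
scene model_a [400. 315.] 0.96 [0.582 0.388 0.   ]
scene model_a [310. 315.] 0.94 [0.742 0.251 0.   ]
scene crown_dish [208. 180.] 0.84 [ 0.694 -0.294  0.   ]
scene bur_block [262. 133.] 0.71 [ 0.44  -0.366  0.   ]
scene beaker [216. 148.] 0.88 [ 0.597 -0.403  0.   ]
top muffle_centre [258. 189.] 0.85 [0.541 0.152 0.04 ]
top muffle_centre [320. 188.] 0.76 [ 0.544 -0.005  0.04 ]
top muffle_centre [205. 284.] 0.74 [0.304 0.273 0.04 ]
top tray_centre [264. 192.] 0.8 [0.54  0.142 0.   ]
top tray_centre [470. 174.] 0.73 [ 0.591 -0.408  0.   ]
top pin_tip [367. 181.] 0.86 [ 0.563 -0.124  0.038]
top pin_tip [468. 232.] 0.34 [ 0.435 -0.378  0.038]
top pin_tip [472. 173.] 0.23 [ 0.586 -0.395  0.038]
top ring_former_centre [377. 119.] 0.95 [ 0.734 -0.155  0.027]
top stand_centre [306. 115.] 0.74 [0.743 0.034 0.024]
top stand_centre [226. 122.] 0.56 [0.724 0.246 0.024]
top model_a [170. 179.] 0.9 [0.572 0.393 0.   ]
top model_a [229. 121.] 0.78 [0.735 0.244 0.   ]
top crown_dish [423. 134.] 0.81 [ 0.701 -0.286  0.   ]
top bur_block [469. 232.] 0.56 [ 0.437 -0.395  0.   ]
top bur_block [377. 119.] 0.55 [ 0.745 -0.161  0.   ]
top beaker [472. 173.] 0.72 [ 0.595 -0.412  0.   ]
top beaker [426. 138.] 0.27 [ 0.69  -0.292  0.   ]
```

View pics/a.png

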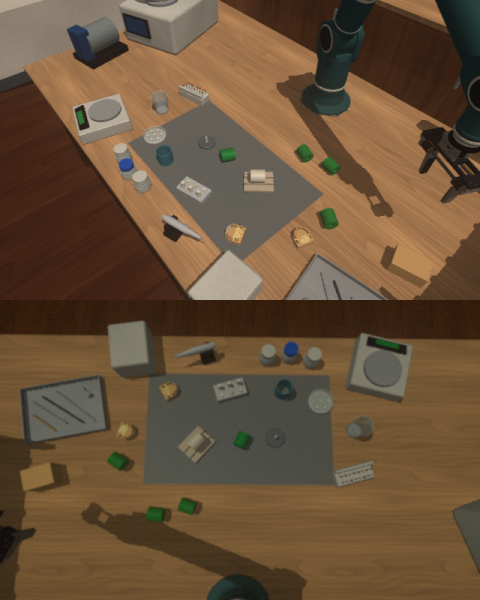

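The two views show the cream muffle on the tray at about (344,235) in scene and (263,190) in top, with five green decoys around it and the pin base at (367,181) in top. I'll zoom in on the muffle for its orientation.

Run:
```python
from h import *
a=cv2.imread("pics/scene1.png")[205:265,304:384]; b=cv2.imread("pics/top1.png")[160:220,224:304]
f=lambda i:cv2.resize(i,(640,480)[0:2],interpolation=cv2.INTER_CUBIC)
c=np.hstack([f(a),f(b)]); cv2.imwrite("pics/b.png",cv2.resize(c,(800,300)))
```

```text
(no output)
```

View pics/b.png

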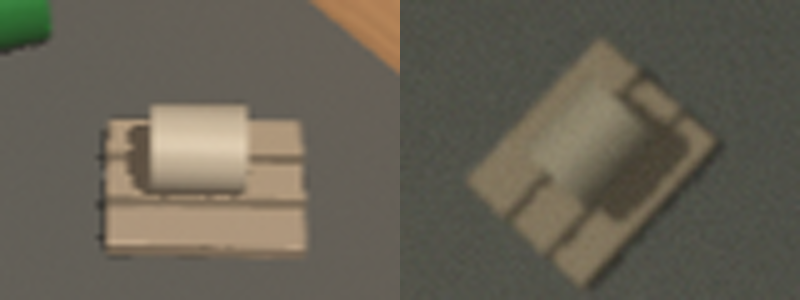

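The muffle lies between the ribs, running from lower left to upper right in the top view. Neither view shows a hole. Next I'll compute the geometry and check the wrist mount.

Run:
```python
from h import *
w=grab_frame("wrist"); print(np.round(w["mount"],3),w["fx"],w["cx"],w["cy"])
p=grab_frame("top"); s=grab_frame("scene")
C=[atz(p,q,.012) for q in((264,167.6),(287.6,188.4),(261,218),(237.4,196.4))]
C=np.array(C); print(C.round(3),C.mean(0).round(3)); 
for a,b in((0,1),(1,2),(2,3),(3,0)): d=C[b]-C[a]; print(np.linalg.norm(d).round(3),np.degrees(np.arctan2(d[1],d[0])).round(1))
# scene ends of muffle: silhouette mid left/right
S=[atz(s,q,.04) for q in((334,234.6),(353.4,234.6))]; print(np.round(S,3))
D=[atz(s,q,.012) for q in((325,229),(364.5,229),(365.5,255),(324.5,254.5))]; print(np.round(D,3),np.mean(D,0).round(3))
for q in((258,189),): print(atz(p,q,.04))
```

```text
[[ 1.     0.001  0.    -0.   ]
 [ 0.    -0.267  0.964 -0.17 ]
 [ 0.001 -0.964 -0.267  0.076]
 [ 0.     0.     0.     1.   ]] 309.70691628693146 318.6525492635385 199.63964317245336
[[0.602 0.143 0.012]
 [0.547 0.079 0.012]
 [0.469 0.147 0.012]
 [0.525 0.21  0.012]] [0.536 0.145 0.012]
0.084 -131.1
0.103 139.3
0.084 48.4
0.102 -40.9
[[0.563 0.132 0.04 ]
 [0.524 0.165 0.04 ]]
[[0.554 0.086 0.012]
 [0.473 0.155 0.012]
 [0.53  0.218 0.012]
 [0.609 0.149 0.012]] [0.541 0.152 0.012]
[0.54015475 0.15221224 0.04      ]
```

>>> apply_moves --increments '[{"tx": -1,"ty": 0,"tz": -1.2,"yaw": 1},{"tx": -2.5,"ty": 0.5,"tz": -3,"yaw": 2.5},{"tx": -4.7,"ty": 1.5,"tz": -5.8,"yaw": 4},{"tx": -7.1,"ty": 2.7,"tz": -8.9,"yaw": 6},{"tx": -9.6,"ty": 3.8,"tz": -12,"yaw": 8},{"tx": -12,"ty": 5,"tz": -15,"yaw": 9.5},{"tx": -14.5,"ty": 6.2,"tz": -18,"yaw": 11},{"tx": -17,"ty": 7.4,"tz": -21.2,"yaw": 12.5},{"tx": -19.4,"ty": 8.5,"tz": -24.3,"yaw": 13.8},{"tx": -21,"ty": 9,"tz": -26.5,"yaw": 13.8}]' --claw 9.1

```text
time: 1.98
tool_pos: [0.4359, 0.2685, 0.1236]
orientation: [[0.655, -0.001, -0.756], [0.756, -0.002, 0.655], [-0.002, -1.0, -0.001]]
wrist_force: [-0.6, -0.9, -0.0]
grip_width: 0.091
```

>>> apply_moves --increments '[{"tx": -0.9,"ty": 0.9,"tz": -1.9},{"tx": -1.7,"ty": 1.8,"tz": -3.7},{"tx": -2.1,"ty": 2.3,"tz": -4.6},{"tx": -2.1,"ty": 2.3,"tz": -4.6}]'

```text
invalid input at $.increments[0]: expected keys tx, ty, tz, yaw
```

```bash
cat >> h.py <<'E'
def wray(w,uv,s):
    M=np.array(w["mount"]); x=(uv[0]-w["cx"])/w["fx"]; y=(uv[1]-w["cy"])/w["fy"]; r=np.hypot(x,y)
    d=np.array([x/r*np.sin(r),y/r*np.sin(r),np.cos(r)]) if r>0 else np.array([0,0,1.])
    R=np.array(s["orientation"]); return np.array(s["tool_pos"])+R@M[:3,3], R@M[:3,:3]@d
def watz(w,uv,s,z):
    c,d=wray(w,uv,s); return c+d*(z-c[2])/d[2]
E
python3 - <<'E'
from h import *
s=env.state(); w=grab_frame("wrist"); save(w,"w1.png"); print(s["tool_pos"],s["orientation"][:,2] if hasattr(s["orientation"],"shape") else s["orientation"])
for r in finder.spot_point(w,"muffle_centre")[:2]: print(r,watz(w,r["at"],s,.04))
E
```

```text
[0.43594353 0.2685192  0.1235712 ] [-0.75586644  0.65472538 -0.00078135]
{'at': [169.0, 182.7], 'confidence': 0.93} [0.33047716 0.17868968 0.04      ]
{'at': [460.9, 132.8], 'confidence': 0.87} [0.46701618 0.40516381 0.04      ]
```

View pics/w1.png

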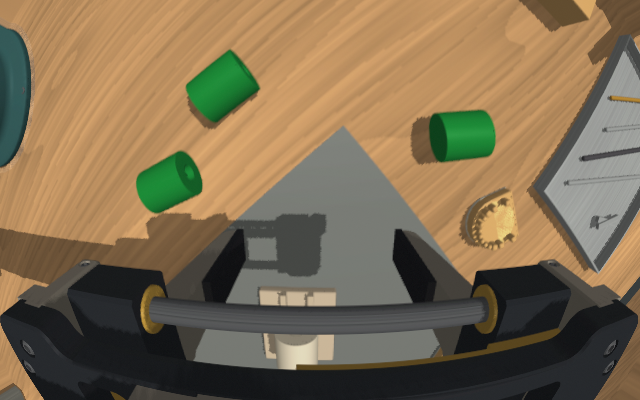

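Run:
```python
import cv2
a=cv2.imread("pics/w1.png")[280:380,240:360]; cv2.imwrite("pics/w1c.png",cv2.resize(a,(600,500),interpolation=cv2.INTER_CUBIC))
```

```text
(no output)
```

View pics/w1c.png

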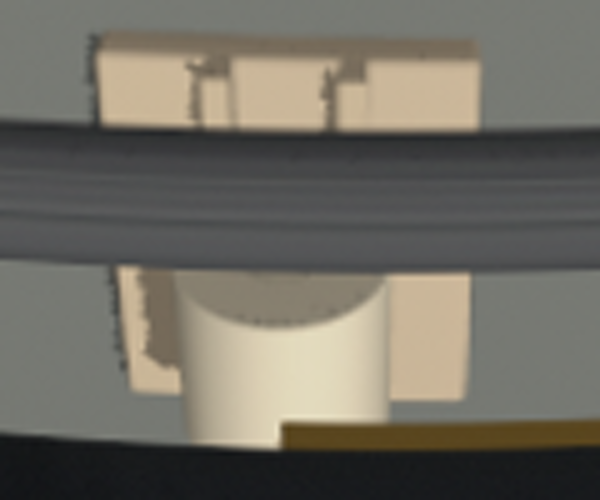

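The near end face is half-hidden behind the gripper's cross-bar, so I'll shift a little to uncover it.

>>> apply_moves --increments '[{"tx": 0,"ty": 0,"tz": 0.8,"yaw": 0},{"tx": 0,"ty": 0,"tz": 1.6,"yaw": 0},{"tx": 0,"ty": 0,"tz": 1.6,"yaw": 0}]'

```text
time: 2.33
tool_pos: [0.4207, 0.2866, 0.1249]
orientation: [[0.648, -0.001, -0.762], [0.762, 0.002, 0.648], [0.001, -1.0, 0.002]]
wrist_force: [0.0, 0.4, -0.1]
grip_width: 0.0913
```

Run:
```python
from h import *
s=env.state(); w=grab_frame("wrist"); save(w,"w2.png"); print(s["tool_pos"])
a=cv2.imread("pics/w2.png")[280:380,240:360]; cv2.imwrite("pics/w2c.png",cv2.resize(a,(600,500),interpolation=cv2.INTER_CUBIC))
```

```text
[0.42073763 0.28660974 0.12486677]
```

View pics/w2c.png

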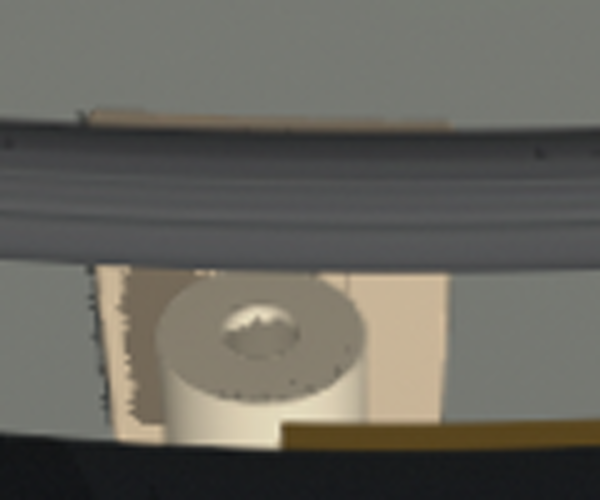

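The channel is open at the end facing the camera: the hole is at crop (260,335), about pixel (292,347). That is the tool +z side, at a heading of about 139°. Next I'll locate the face centre and work out the move to the grasp.

Run:
```python
from h import *
s=env.state(); p=grab_frame("wrist"); R=np.array(s["orientation"]); t=np.array(s["tool_pos"])
F=watz(p,(292,347.2),s,.04); print("face",F.round(4))
for q in ((260,333.4),(328.5,334.5),(263,366),(328,366)): print(watz(p,q,s,.012).round(4))
d=np.array([np.cos(np.radians(139.3)),np.sin(np.radians(139.3)),0])
print("centre",(F-.025*d).round(4), "tool z deg",np.degrees(np.arctan2(R[1,2],R[0,2])))
C=F-.025*d; g=C+.0*d; g[2]=.20-.019; print("to above centre cm",(R.T@(g-t)*100).round(2))
```

```text
face [0.5253 0.1595 0.04  ]
[0.5034 0.1254 0.012 ]
[0.555  0.1873 0.012 ]
[0.5457 0.0869 0.012 ]
[0.5969 0.1522 0.012 ]
centre [0.5443 0.1432 0.04  ] tool z deg 139.6361792167945
to above centre cm [ -2.91  -5.63 -18.61]
```

>>> apply_moves --increments '[{"tx": -0.3,"ty": 0.2,"tz": -1.5,"yaw": 0},{"tx": -0.7,"ty": 0.5,"tz": -4.5,"yaw": 0},{"tx": -1.3,"ty": 1,"tz": -8,"yaw": 0},{"tx": -1.9,"ty": 1.7,"tz": -11.5,"yaw": 0},{"tx": -2.4,"ty": 2.4,"tz": -14.8,"yaw": 0},{"tx": -2.7,"ty": 3,"tz": -17,"yaw": 0},{"tx": -2.7,"ty": 3.5,"tz": -17,"yaw": 0},{"tx": -2.7,"ty": 3.5,"tz": -17,"yaw": 0}]'

```text
time: 3.1
tool_pos: [0.5343, 0.1513, 0.0886]
orientation: [[0.653, -0.001, -0.758], [0.758, -0.001, 0.653], [-0.002, -1.0, 0.001]]
wrist_force: [-0.7, 0.4, -0.4]
grip_width: 0.0908
```

Run:
```python
from h import *
s=env.state(); w=grab_frame("wrist"); save(w,"w3.png"); print(s["tool_pos"])
for r in finder.spot_point(w,"muffle_centre")[:3]: print(r,watz(w,r["at"],s,.04).round(4))
```

```text
[0.53425481 0.1513449  0.08861744]
{'at': [170.8, 12.4], 'confidence': 0.94} [0.3365 0.1718 0.04  ]
{'at': [205.8, 322.6], 'confidence': 0.89} [0.5442 0.0041 0.04  ]
{'at': [316.2, 228.9], 'confidence': 0.74} [0.5388 0.1444 0.04  ]
```

View pics/w3.png

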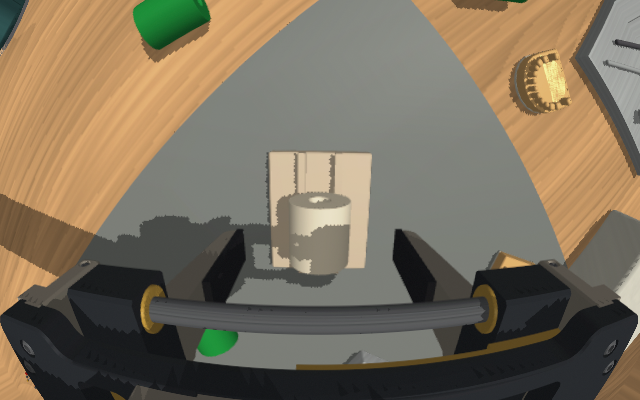

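The muffle sits midway between the fingers, with the hole at about (320,201) and the top of the open rim at about row 213.

Run:
```python
from h import *
s=env.state(); w=grab_frame("wrist"); R=np.array(s["orientation"]); t=np.array(s["tool_pos"])
for n,q,z in(("hole",(320,201.5),.04),("rim top",(320.5,212.5),.063),("far rim top",(318,274),.063),("tray far edge",(321,153),.012),("trayL",(270,200),.012),("trayR",(370.5,200),.012)):
    X=watz(w,q,s,z); print(n,X.round(4),"tool cm",(R.T@(X-t)*100).round(2))
g=cv2.cvtColor(w["img"],cv2.COLOR_RGB2GRAY)[:,320].astype(int); print(list(zip(range(190,282,2),g[190:282:2])))
```

```text
hole [0.5238 0.1627 0.04  ] tool cm [0.06 4.95 1.32]
rim top [0.5248 0.1621 0.063 ] tool cm [0.08 2.65 1.21]
far rim top [0.5593 0.1305 0.063 ] tool cm [-0.08  2.64 -3.46]
tray far edge [0.4996 0.1845 0.012 ] tool cm [0.14 7.75 4.58]
trayL [0.5017 0.1266 0.012 ] tool cm [-4.12  7.75  0.65]
trayR [0.5564 0.1907 0.012 ] tool cm [4.31 7.74 0.66]
[(190, np.int64(197)), (192, np.int64(197)), (194, np.int64(150)), (196, np.int64(132)), (198, np.int64(144)), (200, np.int64(209)), (202, np.int64(198)), (204, np.int64(131)), (206, np.int64(132)), (208, np.int64(134)), (210, np.int64(134)), (212, np.int64(209)), (214, np.int64(222)), (216, np.int64(222)), (218, np.int64(222)), (220, np.int64(222)), (222, np.int64(222)), (224, np.int64(222)), (226, np.int64(169)), (228, np.int64(131)), (230, np.int64(131)), (232, np.int64(131)), (234, np.int64(130)), (236, np.int64(131)), (238, np.int64(131)), (240, np.int64(131)), (242, np.int64(130)), (244, np.int64(130)), (246, np.int64(131)), (248, np.int64(131)), (250, np.int64(131)), (252, np.int64(131)), (254, np.int64(130)), (256, np.int64(130)), (258, np.int64(131)), (260, np.int64(130)), (262, np.int64(131)), (264, np.int64(130)), (266, np.int64(131)), (268, np.int64(130)), (270, np.int64(129)), (272, np.int64(130)), (274, np.int64(130)), (276, np.int64(113)), (278, np.int64(75)), (280, np.int64(74))]
```

>>> apply_moves --increments '[{"tx": 0,"ty": 0.8,"tz": 0.6,"yaw": 0},{"tx": 0,"ty": 2.3,"tz": 1.4,"yaw": 0},{"tx": 0,"ty": 4.2,"tz": 1.5,"yaw": 0},{"tx": 0,"ty": 5.8,"tz": 1.5,"yaw": 0},{"tx": 0,"ty": 6.6,"tz": 1.5,"yaw": 0},{"tx": 0,"ty": 6.7,"tz": 1.5,"yaw": 0},{"tx": 0,"ty": 6.7,"tz": 1.5,"yaw": 0}]'

```text
time: 3.83
tool_pos: [0.5226, 0.1623, 0.0224]
orientation: [[0.651, -0.001, -0.759], [0.759, -0.0, 0.651], [-0.0, -1.0, 0.0]]
wrist_force: [0.7, -0.1, 1.2]
grip_width: 0.0908
```

>>> apply_moves --increments '[{"tx": 0,"ty": 0,"tz": 0,"yaw": 0},{"tx": 0,"ty": 0,"tz": 0,"yaw": 0},{"tx": 0,"ty": 0,"tz": 0,"yaw": 0},{"tx": 0,"ty": 0,"tz": 0,"yaw": 0},{"tx": 0,"ty": 0,"tz": 0,"yaw": 0},{"tx": 0,"ty": 0,"tz": 0,"yaw": 0}]' --claw 4.8 --force 5

```text
time: 4.33
tool_pos: [0.5233, 0.1617, 0.0229]
orientation: [[0.652, 0.001, -0.758], [0.758, 0.0, 0.652], [0.001, -1.0, -0.0]]
wrist_force: [-0.5, 0.8, -0.2]
grip_width: 0.0531
```

>>> apply_moves --increments '[{"tx": 0,"ty": 0,"tz": 0,"yaw": 0},{"tx": 0,"ty": 0,"tz": 0,"yaw": 0},{"tx": 0,"ty": 0,"tz": 0,"yaw": 0},{"tx": 0,"ty": 0,"tz": 0,"yaw": 0}]' --claw 4.3 --force 5

```text
time: 4.67
tool_pos: [0.5231, 0.1617, 0.0227]
orientation: [[0.652, -0.0, -0.758], [0.758, -0.0, 0.652], [-0.0, -1.0, 0.0]]
wrist_force: [-0.9, -1.6, 1.7]
grip_width: 0.0459
```

>>> apply_moves --increments '[{"tx": 0,"ty": -0.2,"tz": -0.1,"yaw": 0},{"tx": 0,"ty": -0.5,"tz": -0.2,"yaw": 0},{"tx": 0,"ty": -0.9,"tz": -0.5,"yaw": 0},{"tx": 0,"ty": -1.3,"tz": -0.8,"yaw": 0},{"tx": 0,"ty": -1.7,"tz": -1.2,"yaw": 0},{"tx": 0,"ty": -1.9,"tz": -1.4,"yaw": 0},{"tx": 0,"ty": -1.9,"tz": -1.4,"yaw": 0},{"tx": 0,"ty": -1.9,"tz": -1.4,"yaw": 0}]'

```text
time: 5.33
tool_pos: [0.5339, 0.1524, 0.0418]
orientation: [[0.652, 0.0, -0.758], [0.758, 0.0, 0.652], [0.0, -1.0, -0.0]]
wrist_force: [-0.5, -0.2, -1.7]
grip_width: 0.0462
```

Run:
```python
from h import *
s=env.state(); w=grab_frame("wrist"); print(s["wrist_force"],s["wrist_torque"],s["grip_width"])
c=grab_frame("scene")["img"][190:280,284:404]; a=w["img"][120:340,200:440]
o=np.hstack([cv2.resize(a,(400,367)),cv2.resize(c,(400,367),interpolation=cv2.INTER_CUBIC)])
cv2.imwrite("pics/c1.png",o[:,:,::-1])
```

```text
[-0.45310577 -0.21540116 -1.69670264] [0.0128713  0.00756634 0.03769998] 0.046203019356852865
```

View pics/c1.png

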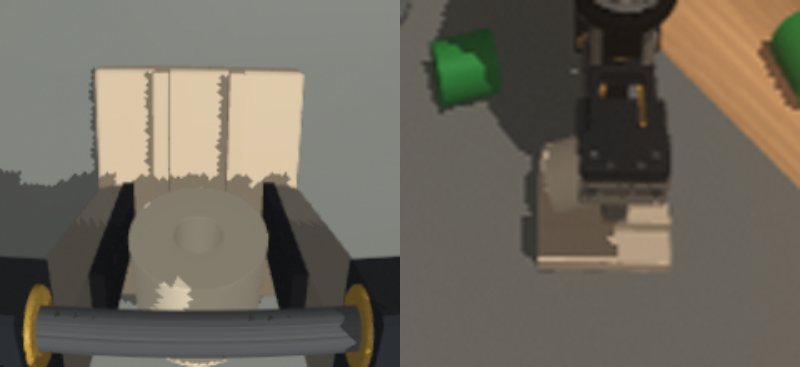

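It pivots freely in the light grip: the open face is now tilted well upward, and the ellipse is about 140x100. I'll lift clear and let it hang.

>>> apply_moves --increments '[{"tx": 0,"ty": -0.4,"tz": -0.1,"yaw": 0},{"tx": 0,"ty": -1,"tz": -0.2,"yaw": 0},{"tx": 0,"ty": -1.8,"tz": -0.2,"yaw": 0},{"tx": 0,"ty": -2.6,"tz": -0.2,"yaw": 0},{"tx": 0,"ty": -3.4,"tz": -0.2,"yaw": 0},{"tx": 0,"ty": -4.2,"tz": -0.2,"yaw": 0},{"tx": 0,"ty": -4.8,"tz": -0.2,"yaw": 0},{"tx": 0,"ty": -5,"tz": -0.2,"yaw": 0},{"tx": 0,"ty": -5,"tz": -0.2,"yaw": 0},{"tx": 0,"ty": -5,"tz": -0.2,"yaw": 0}]'

```text
time: 6.27
tool_pos: [0.5351, 0.1513, 0.0916]
orientation: [[0.652, -0.0, -0.759], [0.759, 0.0, 0.652], [0.0, -1.0, 0.0]]
wrist_force: [-0.7, 0.3, -2.3]
grip_width: 0.0461
```

```bash
cat > v.py <<'E'
import sys
from h import *
s=env.state(); w=grab_frame("wrist"); print(s["time"],s["tool_pos"],s["wrist_force"],s["grip_width"])
x,y=map(int,sys.argv[2:4]); c=grab_frame("scene")["img"][y-45:y+45,x-60:x+60]; a=w["img"][120:340,200:440]
o=np.hstack([cv2.resize(a,(400,367)),cv2.resize(c,(400,367),interpolation=cv2.INTER_CUBIC)])
cv2.imwrite("pics/"+sys.argv[1],o[:,:,::-1])
E
python3 v.py c2.png 344 225
```

```text
6.2667 [0.53507835 0.15131898 0.09163148] [-0.70550277  0.25951128 -2.32596468] 0.04608895934554865
```

View pics/c2.png

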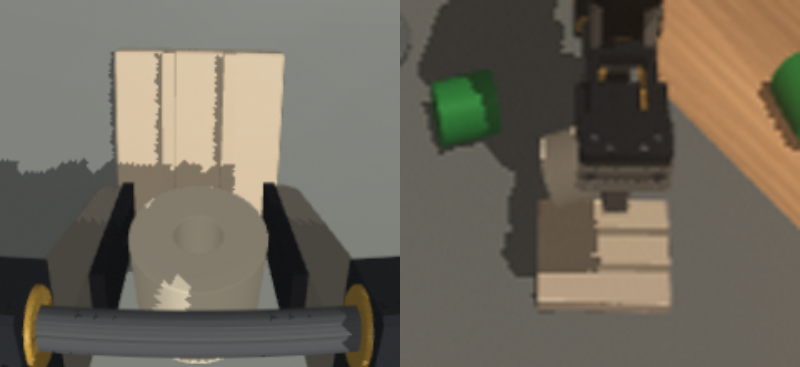

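It holds at about 20° tilt by pad friction. I'll use the tray's fixed rib ends (20 mm high) as a gentle hook to turn it further. First I move outboard of the tray, then down beside it.

>>> apply_moves --increments '[{"tx": 0,"ty": 0,"tz": 0.8,"yaw": 0},{"tx": 0,"ty": 0,"tz": 2.4,"yaw": 0},{"tx": 0,"ty": 0,"tz": 4.4,"yaw": 0},{"tx": 0,"ty": 0,"tz": 6.6,"yaw": 0},{"tx": 0,"ty": 0,"tz": 8.6,"yaw": 0},{"tx": 0,"ty": 0.6,"tz": 9.7,"yaw": 0},{"tx": 0,"ty": 1.8,"tz": 10,"yaw": 0},{"tx": 0,"ty": 3.2,"tz": 10,"yaw": 0},{"tx": 0,"ty": 4.2,"tz": 10,"yaw": 0},{"tx": 0,"ty": 4.5,"tz": 10,"yaw": 0}]'

```text
time: 7.2
tool_pos: [0.4582, 0.2158, 0.0447]
orientation: [[0.652, -0.003, -0.759], [0.759, -0.002, 0.652], [-0.003, -1.0, 0.001]]
wrist_force: [-0.2, 0.1, -1.8]
grip_width: 0.0453
```

>>> apply_moves --increments '[{"tx": 0,"ty": 0.5,"tz": 0,"yaw": 0},{"tx": 0,"ty": 1.1,"tz": 0,"yaw": 0},{"tx": 0,"ty": 1.4,"tz": 0,"yaw": 0},{"tx": 0,"ty": 1.4,"tz": 0,"yaw": 0}]'

```text
time: 7.53
tool_pos: [0.4593, 0.2161, 0.0321]
orientation: [[0.652, -0.001, -0.758], [0.758, -0.0, 0.652], [-0.001, -1.0, 0.0]]
wrist_force: [0.9, -0.6, -1.0]
grip_width: 0.046
```

```bash
python3 v.py c3.png 360 235
```

```text
7.5333 [0.45925459 0.21614126 0.03207296] [ 0.85941054 -0.57415404 -1.00639692] 0.04600412259965924
```

View pics/c3.png

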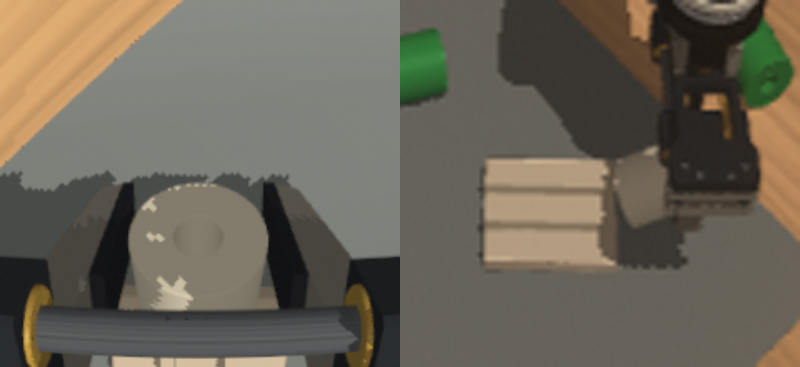

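>>> apply_moves --increments '[{"tx": 0,"ty": 0,"tz": -0.4,"yaw": 0},{"tx": 0,"ty": 0,"tz": -0.8,"yaw": 0},{"tx": 0,"ty": -0.2,"tz": -1.0,"yaw": 0},{"tx": 0,"ty": -0.4,"tz": -1.2,"yaw": 0},{"tx": 0,"ty": -0.6,"tz": -1.4,"yaw": 0},{"tx": 0,"ty": -0.8,"tz": -1.6,"yaw": 0},{"tx": 0,"ty": -1,"tz": -1.85,"yaw": 0},{"tx": 0,"ty": -1.15,"tz": -2.1,"yaw": 0},{"tx": 0,"ty": -1.15,"tz": -2.1,"yaw": 0}]'

```text
time: 8.38
tool_pos: [0.4761, 0.2024, 0.0445]
orientation: [[0.652, 0.001, -0.758], [0.758, 0.0, 0.652], [0.001, -1.0, -0.001]]
wrist_force: [0.3, 0.2, -2.1]
grip_width: 0.0459
```

Run:
```python
from h import *
s=env.state(); w=grab_frame("wrist"); save(w,"w5.png"); print(s["wrist_force"],s["wrist_torque"],s["tool_pos"])
# face extent along its middle column, compared with earlier
for x in (300,318,336): print(x,w["img"][200:300:3,x].mean(1).astype(int).tolist())
```

```text
[ 0.34625312  0.19987616 -2.11346672] [-0.0207858   0.01976443  0.04247732] [0.47605582 0.20242626 0.04454539]
300 [129, 129, 129, 128, 128, 128, 127, 125, 75, 75, 75, 122, 122, 122, 122, 122, 123, 123, 122, 123, 123, 123, 123, 122, 122, 123, 123, 123, 123, 127, 189, 190, 166, 166]
318 [130, 129, 130, 129, 130, 128, 129, 129, 129, 75, 188, 123, 123, 122, 123, 123, 125, 123, 123, 123, 123, 123, 123, 123, 123, 121, 122, 123, 123, 123, 122, 123, 122, 124]
336 [129, 129, 130, 129, 130, 129, 129, 129, 75, 75, 75, 123, 122, 122, 123, 122, 122, 123, 123, 123, 123, 123, 122, 122, 122, 123, 122, 123, 122, 123, 123, 123, 122, 121]
```

```bash
python3 v.py c4.png 350 235
```

```text
8.4333 [0.47569646 0.20260252 0.04431901] [-0.52409339  0.20298853 -1.89236883] 0.045305877556277616
```

View pics/c4.png

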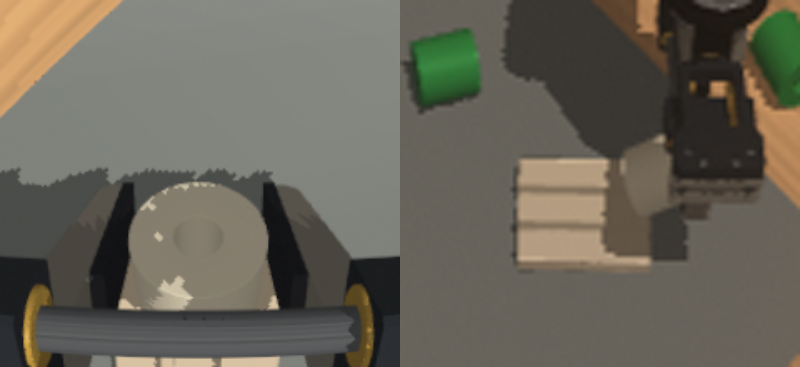

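```bash
cat > m.py <<'E'
from h import *
def rows(w,e,py=-.0173,pz=-.006,off=.004):
    M=np.linalg.inv(np.array(w["mount"])); e=np.radians(e); n=np.array([0,-np.sin(e),np.cos(e)]); u=np.array([0,-np.cos(e),-np.sin(e)])
    o=[]
    c=np.array([0,py,pz])+off*n
    for p in (c-.023*u,c+.023*u,c-.008*u,c+.008*u,c+.023*np.array([1,0,0]),c-.023*np.array([1,0,0])):
        q=M[:3,:3]@p+M[:3,3]; th=np.arctan2(np.hypot(q[0],q[1]),q[2]); k=th/np.hypot(q[0],q[1])*w["fx"]
        o.append(np.round([w["cx"]+k*q[0],w["cy"]+k*q[1]]).astype(int).tolist())
    return o
if __name__=="__main__":
    w=grab_frame("wrist")
    for e in(0,10,20,25,30,35,40,50,60,75,90): r=rows(w,e); print(e,"bot/top rim rows",r[0][1],r[1][1],"hole",r[2][1],r[3][1],"side cols",r[5][0],r[4])
E
python3 m.py
```

```text
0 bot/top rim rows 244 283 hole 255 268 side cols 278 [361, 261]
10 bot/top rim rows 239 290 hole 254 271 side cols 278 [361, 262]
20 bot/top rim rows 235 296 hole 252 274 side cols 277 [361, 262]
25 bot/top rim rows 233 299 hole 252 275 side cols 277 [361, 263]
30 bot/top rim rows 231 302 hole 252 276 side cols 277 [361, 263]
35 bot/top rim rows 229 304 hole 252 278 side cols 277 [361, 264]
40 bot/top rim rows 228 306 hole 252 279 side cols 277 [361, 265]
50 bot/top rim rows 226 308 hole 252 281 side cols 277 [361, 266]
60 bot/top rim rows 226 309 hole 253 282 side cols 277 [361, 267]
75 bot/top rim rows 227 309 hole 255 283 side cols 277 [361, 269]
90 bot/top rim rows 232 305 hole 258 284 side cols 277 [361, 271]
```

It turned only to about 30°, because the rim rode up over the rib tops. I'll back off, go lower for a deeper hook, and repeat.

>>> apply_moves --increments '[{"tx": 0,"ty": 0,"tz": 0.8,"yaw": 0},{"tx": 0,"ty": 0,"tz": 1.7,"yaw": 0},{"tx": 0,"ty": 0.1,"tz": 1.9,"yaw": 0},{"tx": 0,"ty": 0.6,"tz": 1.9,"yaw": 0},{"tx": 0,"ty": 1.1,"tz": 1.9,"yaw": 0},{"tx": 0,"ty": 1.2,"tz": 1.9,"yaw": 0},{"tx": 0,"ty": 1.2,"tz": 1.9,"yaw": 0}]' --force 4 --claw 4.3

```text
time: 9.17
tool_pos: [0.4606, 0.2147, 0.0314]
orientation: [[0.652, -0.001, -0.758], [0.758, -0.001, 0.652], [-0.001, -1.0, 0.0]]
wrist_force: [0.9, -1.0, -1.4]
grip_width: 0.0457
```

>>> apply_moves --increments '[{"tx": 0,"ty": 0,"tz": -0.4,"yaw": 0},{"tx": 0,"ty": 0,"tz": -0.8,"yaw": 0},{"tx": 0,"ty": -0.2,"tz": -1.0,"yaw": 0},{"tx": 0,"ty": -0.4,"tz": -1.2,"yaw": 0},{"tx": 0,"ty": -0.7,"tz": -1.4,"yaw": 0},{"tx": 0,"ty": -0.9,"tz": -1.7,"yaw": 0},{"tx": 0,"ty": -1.1,"tz": -2.0,"yaw": 0},{"tx": 0,"ty": -1.1,"tz": -2.0,"yaw": 0}]'

```text
time: 9.83
tool_pos: [0.4769, 0.2017, 0.0437]
orientation: [[0.652, 0.001, -0.758], [0.758, 0.0, 0.652], [0.001, -1.0, -0.001]]
wrist_force: [0.3, 0.5, -0.9]
grip_width: 0.046
```

```bash
cat > e.py <<'E'
from h import *
s=env.state(); w=grab_frame("wrist"); t=np.array(s["tool_pos"]); d=np.array([-.758,.652,0])
print(s["time"],"G x-E mm",(t@d+.259-.006)*1e3,"h",t[2]*1e3+17.3,"F",np.round(s["wrist_force"],2),np.round(s["wrist_torque"],3))
g=cv2.GaussianBlur(cv2.cvtColor(w["img"],cv2.COLOR_RGB2HSV),(3,3),0).astype(int)
for x in(305,319,333): print(x,[tuple(g[y,x]) for y in range(220,240,2)])
for x in(305,319,333): print(x,[(y,)+tuple(g[y,x]) for y in range(284,314,2)])
import time; save(w,"e%d.png"%int(s["time"]*100))
E
python3 e.py | tr -d '() ' | sed 's/np.int64//g' | cut -c1-400
```

```text
9.8333Gx-Emm23.016873152452938h61.04053310567481F[0.280.48-0.86][-0.0010.044-0.088]
305[43,12,122,48,11,86,53,11,77,50,11,78,26,34,152,22,45,217,22,45,220,22,45,188,22,44,141,21,45,137]
319[47,12,132,48,13,132,43,15,116,23,36,159,22,45,220,22,45,202,21,45,163,22,44,137,21,44,137,21,44,137]
333[43,13,130,44,12,104,52,11,79,51,12,77,29,32,142,22,46,216,22,46,190,21,44,137,21,44,137,21,44,137]
305[284,21,44,208,286,22,44,220,288,22,44,220,290,22,44,220,292,22,45,221,294,22,46,222,296,22,46,222,298,22,46,222,300,22,44,221,302,21,45,187,304,20,45,162,306,41,28,92,308,99,11,55,310,115,9,61,312,114,7,73]
319[284,21,44,137,286,21,44,137,288,21,44,136,290,21,44,137,292,21,44,136,294,21,45,137,296,20,45,137,298,20,46,137,300,20,46,138,302,20,45,139,304,21,42,129,306,39,26,78,308,97,10,54,310,112,8,62,312,95,5,73]
333[284,21,44,136,286,21,45,137,288,21,44,136,290,21,44,137,292,21,45,138,294,20,46,138,296,20,46,138,298,20,46,138,300,20,45,138,302,21,45,129,304,20,44,122,306,40,25,75,308,99,11,55,310,112,8,63,312,87,4,73]
```

>>> apply_moves --increments '[{"tx": 0,"ty": 0,"tz": -0.2,"yaw": 0},{"tx": 0,"ty": -0.15,"tz": -0.5,"yaw": 0},{"tx": 0,"ty": -0.3,"tz": -0.8,"yaw": 0},{"tx": 0,"ty": -0.4,"tz": -1.1,"yaw": 0},{"tx": 0,"ty": -0.45,"tz": -1.4,"yaw": 0},{"tx": 0,"ty": -0.5,"tz": -1.7,"yaw": 0},{"tx": 0,"ty": -0.55,"tz": -2.0,"yaw": 0},{"tx": 0,"ty": -0.55,"tz": -2.3,"yaw": 0},{"tx": 0,"ty": -0.55,"tz": -2.3,"yaw": 0}]'

```text
time: 10.63
tool_pos: [0.4944, 0.1865, 0.0487]
orientation: [[0.652, 0.001, -0.758], [0.758, -0.0, 0.652], [0.001, -1.0, -0.001]]
wrist_force: [-0.7, -0.1, 1.5]
grip_width: 0.0463
```

```bash
python3 e.py | tr -d '() ' | sed 's/np.int64//g' | head -4| cut -c1-300;  python3 v.py c5.png 340 230
```

```text
10.6333Gx-Emm-0.16388251544740584h66.00450085720557F[-0.71-0.11.52][-0.062-0.005-0.029]
305[49,12,91,52,12,77,46,14,79,24,35,100,21,44,141,22,33,232,23,25,242,23,26,242,23,27,241,22,35,208]
319[44,15,133,35,21,109,22,42,109,22,44,153,23,30,238,23,25,243,23,25,243,23,26,242,23,35,216,21,40,161]
333[45,12,133,46,13,124,43,13,83,25,32,100,21,45,138,22,35,224,23,25,244,22,33,218,20,40,161,21,38,153]
10.6833 [0.49424716 0.18657698 0.04868012] [ 0.89870976 -0.45348887  0.99790001] 0.046094141852805054
```

View pics/c5.png

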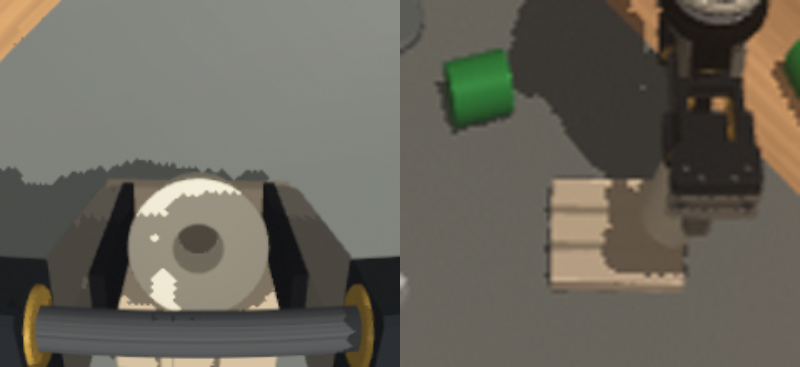

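It's now near upright, at roughly 70°. I'll carry it just off the tray over the flat mat, then press and drag the lower rim on the mat to square it.

>>> apply_moves --increments '[{"tx": 0,"ty": -0.5,"tz": 0,"yaw": 0},{"tx": 0,"ty": -1,"tz": 0.5,"yaw": 0},{"tx": 0,"ty": -1.2,"tz": 1.8,"yaw": 0},{"tx": 0,"ty": -1.2,"tz": 3.6,"yaw": 0},{"tx": 0,"ty": -1.1,"tz": 5.4,"yaw": 0},{"tx": 0,"ty": -0.8,"tz": 6.6,"yaw": 0},{"tx": 0,"ty": -0.1,"tz": 6.9,"yaw": 0},{"tx": 0,"ty": 0.5,"tz": 6.9,"yaw": 0},{"tx": 0,"ty": 1,"tz": 6.9,"yaw": 0},{"tx": 0,"ty": 1,"tz": 6.9,"yaw": 0}]'

```text
time: 11.62
tool_pos: [0.441, 0.231, 0.0373]
orientation: [[0.652, -0.001, -0.758], [0.758, -0.002, 0.652], [-0.002, -1.0, 0.0]]
wrist_force: [-0.1, -0.1, -1.2]
grip_width: 0.0455
```

>>> apply_moves --increments '[{"tx": 0,"ty": 0.2,"tz": 0,"yaw": 0},{"tx": 0,"ty": 0.4,"tz": 0,"yaw": 0},{"tx": 0,"ty": 0.4,"tz": 0,"yaw": 0}]'

```text
time: 11.87
tool_pos: [0.4414, 0.2316, 0.0343]
orientation: [[0.652, -0.0, -0.758], [0.758, -0.0, 0.652], [-0.0, -1.0, -0.0]]
wrist_force: [0.3, -0.5, -0.7]
grip_width: 0.0459
```

```bash
python3 e.py | head -1; python3 e.py|head -1
```

```text
11.8667 G x-E mm 69.36417944579343 h 51.55328583838606 F [ 0.33 -0.54 -0.73] [-0.008  0.035  0.019]
11.9167 G x-E mm 69.47164455075617 h 51.716509694255436 F [-0.01 -0.02 -2.57] [ 0.065  0.057 -0.044]
```

Now I press down slowly while dragging in -z.

>>> apply_moves --increments '[{"tx": 0,"ty": 0.1,"tz": -0.2,"yaw": 0},{"tx": 0,"ty": 0.2,"tz": -0.4,"yaw": 0},{"tx": 0,"ty": 0.3,"tz": -0.7,"yaw": 0},{"tx": 0,"ty": 0.4,"tz": -1.0,"yaw": 0},{"tx": 0,"ty": 0.5,"tz": -1.3,"yaw": 0},{"tx": 0,"ty": 0.5,"tz": -1.3,"yaw": 0}]'

```text
time: 12.47
tool_pos: [0.4518, 0.2231, 0.0296]
orientation: [[0.652, 0.001, -0.758], [0.758, 0.0, 0.652], [0.0, -1.0, -0.0]]
wrist_force: [0.2, -0.5, -0.9]
grip_width: 0.0459
```

>>> apply_moves --increments '[{"tx": 0,"ty": 0.1,"tz": -0.2,"yaw": 0},{"tx": 0,"ty": 0.2,"tz": -0.2,"yaw": 0},{"tx": 0,"ty": 0.2,"tz": -0.2,"yaw": 0},{"tx": 0,"ty": 0.2,"tz": -0.2,"yaw": 0}]'

```text
time: 12.8
tool_pos: [0.4534, 0.2219, 0.0279]
orientation: [[0.652, 0.001, -0.758], [0.758, -0.0, 0.652], [0.001, -1.0, -0.001]]
wrist_force: [0.9, -3.1, 4.9]
grip_width: 0.0459
```

```bash
for i in 1 2 3; do python3 e.py | head -1; done
```

```text
12.8 G x-E mm 53.97580615345663 h 45.23867047956127 F [ 0.86 -3.09  4.86] [-0.769 -0.42  -0.006]
12.85 G x-E mm 54.0834757734327 h 45.24778300035929 F [ 1.   -3.03  5.24] [-0.793 -0.391  0.03 ]
12.9 G x-E mm 54.18965808070981 h 45.25432386202421 F [ 1.63 -3.16  5.36] [-0.852 -0.368  0.035]
```

Run:
```python
from h import *
w=grab_frame("wrist"); save(w,"f.png")
for x in(300,310,319,328,338): print(x,"from 216 step2",w["img"][216:310:2,x].mean(1).astype(int).tolist())
```

```text
300 from 216 step2 [125, 98, 104, 104, 104, 104, 104, 104, 104, 105, 105, 193, 218, 219, 217, 215, 218, 203, 129, 128, 128, 128, 128, 128, 128, 128, 128, 127, 127, 128, 128, 128, 128, 204, 217, 216, 216, 216, 216, 216, 216, 216, 216, 216, 216, 100, 52]
310 from 216 step2 [108, 109, 110, 110, 111, 110, 109, 111, 112, 144, 219, 188, 129, 129, 129, 129, 129, 129, 128, 128, 128, 129, 128, 115, 105, 103, 103, 103, 103, 104, 103, 104, 103, 104, 108, 128, 128, 128, 128, 128, 128, 128, 128, 127, 127, 73, 51]
319 from 216 step2 [118, 118, 119, 118, 119, 119, 119, 120, 120, 211, 214, 130, 130, 130, 129, 129, 129, 129, 128, 128, 128, 129, 96, 58, 57, 88, 105, 104, 105, 105, 105, 105, 105, 104, 105, 105, 133, 128, 128, 128, 128, 128, 128, 128, 128, 74, 52]
328 from 216 step2 [127, 127, 126, 127, 127, 126, 126, 126, 126, 132, 221, 200, 129, 129, 129, 129, 129, 129, 128, 128, 128, 128, 128, 127, 105, 103, 103, 103, 103, 103, 103, 103, 103, 103, 115, 128, 128, 128, 128, 127, 127, 127, 127, 128, 128, 73, 53]
338 from 216 step2 [125, 130, 135, 134, 135, 134, 134, 134, 121, 107, 113, 122, 129, 129, 129, 129, 129, 129, 128, 128, 129, 128, 129, 128, 129, 128, 128, 128, 127, 128, 128, 127, 128, 128, 128, 127, 128, 127, 127, 128, 127, 128, 128, 126, 127, 69, 52]
```

The rim and hole rows (233, 260–288) match the upright model, so the muffle stands flat. Next: release, lower to mid-height and regrip firmly.

>>> apply_moves --increments '[{"tx": 0,"ty": -0.1,"tz": 0,"yaw": 0},{"tx": 0,"ty": -0.1,"tz": 0,"yaw": 0},{"tx": 0,"ty": -0.1,"tz": 0,"yaw": 0}]'

```text
time: 13.25
tool_pos: [0.4514, 0.2228, 0.0281]
orientation: [[0.651, -0.002, -0.759], [0.759, -0.0, 0.651], [-0.001, -1.0, 0.001]]
wrist_force: [0.5, -0.0, -1.5]
grip_width: 0.0459
```

>>> apply_moves --increments '[{"tx": 0,"ty": 0,"tz": 0,"yaw": 0},{"tx": 0,"ty": 0,"tz": 0,"yaw": 0},{"tx": 0,"ty": 0,"tz": 0,"yaw": 0},{"tx": 0,"ty": 0,"tz": 0,"yaw": 0},{"tx": 0,"ty": 0,"tz": 0,"yaw": 0}]' --claw 6.4

```text
time: 13.67
tool_pos: [0.4526, 0.2224, 0.0286]
orientation: [[0.652, 0.0, -0.759], [0.759, 0.0, 0.652], [0.0, -1.0, -0.0]]
wrist_force: [1.8, -0.3, 0.3]
grip_width: 0.0639
```

Run:
```python
from h import *
s=env.state();print(s["time"],s["tool_pos"],s["wrist_force"],s["grip_width"])
w=grab_frame("wrist"); save(w,"g.png"); c=grab_frame("scene")["img"][180:270,300:420]; a=w["img"][120:340,200:440]
o=np.hstack([cv2.resize(a,(400,367)),cv2.resize(c,(400,367),interpolation=cv2.INTER_CUBIC)])
cv2.imwrite("pics/c6.png",o[:,:,::-1])
for x in(310,319,328): print(x,"from 216 step2",w["img"][216:310:2,x].mean(1).astype(int).tolist())
for y in(262,272,282): print(y,"from 266",w["img"][y,266:372:2].mean(1).astype(int).tolist())
```

```text
13.6667 [0.45257381 0.22240941 0.0286286 ] [ 1.79087304 -0.25340104  0.33668632] 0.06392341090048895
310 from 216 step2 [120, 120, 121, 122, 122, 122, 123, 122, 123, 124, 123, 124, 210, 216, 216, 216, 165, 127, 127, 128, 127, 127, 127, 128, 127, 115, 107, 106, 106, 106, 106, 113, 144, 144, 144, 144, 219, 215, 215, 215, 215, 214, 215, 215, 214, 107, 52]
319 from 216 step2 [130, 130, 130, 131, 131, 131, 131, 131, 132, 131, 132, 139, 214, 216, 216, 150, 127, 127, 127, 127, 127, 127, 128, 128, 91, 107, 107, 107, 107, 108, 107, 108, 107, 107, 107, 107, 107, 148, 127, 128, 127, 126, 147, 136, 139, 73, 52]
328 from 216 step2 [137, 137, 138, 138, 139, 138, 139, 139, 133, 119, 107, 107, 122, 128, 127, 127, 128, 127, 128, 127, 127, 127, 128, 127, 127, 128, 113, 104, 104, 105, 105, 104, 104, 105, 106, 117, 128, 127, 127, 127, 128, 127, 128, 128, 127, 73, 51]
262 from 266 [47, 73, 73, 73, 72, 73, 91, 127, 128, 127, 127, 127, 163, 215, 215, 147, 127, 127, 127, 127, 127, 128, 128, 127, 127, 127, 127, 127, 128, 128, 128, 127, 127, 128, 127, 128, 127, 127, 127, 128, 128, 127, 127, 127, 128, 117, 79, 73, 72, 72, 73, 73, 73]
272 from 266 [73, 73, 73, 72, 73, 97, 127, 127, 128, 127, 127, 127, 127, 128, 127, 128, 127, 128, 128, 115, 144, 124, 106, 106, 107, 108, 107, 107, 107, 106, 106, 104, 103, 122, 127, 128, 127, 127, 127, 127, 127, 127, 128, 127, 127, 127, 125, 73, 73, 73, 73, 72, 72]
282 from 266 [73, 95, 124, 124, 124, 124, 127, 127, 127, 127, 211, 215, 187, 208, 215, 215, 215, 216, 215, 208, 146, 147, 144, 141, 118, 108, 108, 107, 107, 106, 106, 105, 104, 126, 127, 127, 127, 127, 127, 127, 127, 127, 128, 127, 128, 127, 98, 72, 73, 73, 72, 72, 75]
```

Run:
```python
from h import *
s=env.state(); w=grab_frame("wrist"); R=np.array(s["orientation"]); t=np.array(s["tool_pos"])
for q in((318,277),(319,239),(278,272),(359,272)): print(q,(R.T@(watz(w,q,s,.05)-t)*100).round(2))
for y in range(262,300,6): r=w["img"][y].mean(1); print(y,np.where(np.abs(np.diff(r[262:376]))>12)[0]+262)
```

```text
(318, 277) [-0.07 -2.14 -0.97]
(319, 239) [-0.02 -2.14  1.31]
(278, 272) [-2.26 -2.14 -0.68]
(359, 272) [ 2.18 -2.14 -0.68]
262 [265 266 277 278 279 290 291 294 295 296 356 357 371 372]
268 [263 264 276 277 357 358 359 371 373]
274 [262 275 276 303 305 307 308 358 359 371 372]
280 [268 269 273 274 276 277 286 293 298 299 302 303 304 311 331 358 359 370
 371]
286 [268 269 288 289 290 302 303 304 307 308 313 314 356 357 371]
292 [280 281 282 287 288 316 317 353 354 368 369]
298 [286 287 315 316 348 349 370 371]
```

Upright confirmed: taking z = 50 mm, the top face fits a 22.8 mm radius, centred at tool z = -9.7 mm.

>>> apply_moves --increments '[{"tx": 0,"ty": 0.2,"tz": -0.3,"yaw": 0},{"tx": 0,"ty": 0.8,"tz": -0.8,"yaw": 0},{"tx": 0,"ty": 1.3,"tz": -1,"yaw": 0},{"tx": 0,"ty": 1.5,"tz": -1,"yaw": 0},{"tx": 0,"ty": 1.5,"tz": -1,"yaw": 0}]'

```text
time: 14.23
tool_pos: [0.4597, 0.2152, 0.0127]
orientation: [[0.652, -0.001, -0.758], [0.758, -0.001, 0.652], [-0.002, -1.0, 0.0]]
wrist_force: [0.3, 0.2, -0.3]
grip_width: 0.0639
```

>>> apply_moves --increments '[{"tx": 0,"ty": 0,"tz": 0,"yaw": 0},{"tx": 0,"ty": 0,"tz": 0,"yaw": 0},{"tx": 0,"ty": 0,"tz": 0,"yaw": 0},{"tx": 0,"ty": 0,"tz": 0,"yaw": 0},{"tx": 0,"ty": 0,"tz": 0,"yaw": 0}]' --claw 4.3 --force 5

```text
time: 14.65
tool_pos: [0.4601, 0.2159, 0.0137]
orientation: [[0.651, 0.0, -0.759], [0.759, 0.0, 0.651], [0.0, -1.0, -0.0]]
wrist_force: [-0.7, 0.2, -0.7]
grip_width: 0.0459
```

>>> apply_moves --increments '[{"tx": 0,"ty": 0,"tz": 0,"yaw": 0},{"tx": 0,"ty": 0,"tz": 0,"yaw": 0},{"tx": 0,"ty": 0,"tz": 0,"yaw": 0}]' --force 20 --claw 4.2

```text
time: 14.9
tool_pos: [0.4601, 0.2159, 0.0137]
orientation: [[0.651, 0.0, -0.759], [0.759, 0.0, 0.651], [0.0, -1.0, 0.0]]
wrist_force: [-0.5, 0.0, 0.3]
grip_width: 0.0455
```

>>> apply_moves --increments '[{"tx": 0,"ty": -0.3,"tz": 0,"yaw": 0},{"tx": 0,"ty": -1,"tz": 0,"yaw": 0},{"tx": 0,"ty": -2.5,"tz": 0,"yaw": 0},{"tx": 0,"ty": -4.5,"tz": 0,"yaw": 0},{"tx": 0,"ty": -6.5,"tz": 0,"yaw": 0},{"tx": 0,"ty": -8.5,"tz": 0,"yaw": 0},{"tx": 0,"ty": -10.5,"tz": 0,"yaw": 0},{"tx": 0,"ty": -12,"tz": 0,"yaw": 0},{"tx": 0,"ty": -13,"tz": 0,"yaw": 0},{"tx": 0,"ty": -13,"tz": 0,"yaw": 0}]'

```text
time: 15.73
tool_pos: [0.4614, 0.2164, 0.1459]
orientation: [[0.652, 0.004, -0.758], [0.758, 0.002, 0.652], [0.004, -1.0, -0.001]]
wrist_force: [-0.2, 0.6, -1.8]
grip_width: 0.0458
```

>>> apply_moves --increments '[{"tx": 0,"ty": 0,"tz": 0,"yaw": 0},{"tx": 0,"ty": 0,"tz": 0,"yaw": 0},{"tx": 0,"ty": 0,"tz": 0,"yaw": 0},{"tx": 0,"ty": 0,"tz": 0,"yaw": 0}]'

```text
time: 16.07
tool_pos: [0.4595, 0.2155, 0.1426]
orientation: [[0.652, -0.002, -0.759], [0.759, -0.001, 0.652], [-0.002, -1.0, 0.001]]
wrist_force: [0.1, 0.1, -1.2]
grip_width: 0.0459
```

Run:
```python
from h import *
s=env.state();print(s["time"],s["tool_pos"],s["wrist_force"],s["grip_width"])
w=grab_frame("wrist"); c=grab_frame("scene")["img"][150:270,280:440]; a=w["img"][120:340,200:440]
o=np.hstack([cv2.resize(a,(400,367)),cv2.resize(c,(400,300),interpolation=cv2.INTER_CUBIC)[:, :] if 0 else cv2.resize(c,(400,367),interpolation=cv2.INTER_CUBIC)])
cv2.imwrite("pics/c7.png",o[:,:,::-1])
```

```text
16.0667 [0.45953195 0.21546759 0.14259446] [ 0.10421138  0.11320371 -1.17636475] 0.04585115437712234
```

View pics/c7.png

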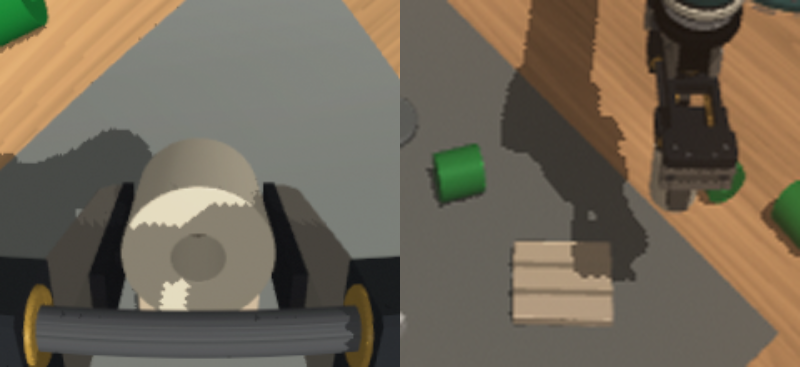

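The muffle is held upright with the channel open toward the camera, and its underside is about 129 mm above the bench. I'll do one numeric tilt check before handing in.

Run:
```python
from m import *
w=grab_frame("wrist")
for e in(80,85,90,95,100):
    t=rows(w,e,py=-.0113,pz=0,off=.025); b=rows(w,e,py=-.0113,pz=0,off=-.025); print(e,"top far rim",t[0][1],"hole",t[2][1],t[3][1],"bottom far rim",b[0][1])
c=w["img"][196:296:2,318].mean(1).astype(int); print(c.tolist())
```

```text
80 top far rim 221 hole 251 282 bottom far rim 208
85 top far rim 226 hole 256 286 bottom far rim 205
90 top far rim 232 hole 261 289 bottom far rim 202
95 top far rim 238 hole 265 291 bottom far rim 200
100 top far rim 244 hole 270 294 bottom far rim 198
[125, 125, 124, 125, 126, 125, 126, 126, 126, 127, 127, 128, 128, 128, 128, 129, 128, 127, 202, 214, 214, 214, 214, 214, 214, 214, 128, 125, 126, 126, 126, 126, 89, 94, 106, 105, 105, 106, 107, 106, 106, 106, 106, 106, 106, 106, 108, 126, 126, 125]
```

```bash
python3 -c "
from rig import env
s=env.state(); print(s['time'],s['tool_pos'],s['grip_width']); print(env.job_done())"
```

```text
16.2167 [0.4598558  0.21562671 0.14301838] 0.045827430650544204
the job is handed in; nothing more can be done
None
```

I handed in the job at 16.2 s. The muffle is held still in a 20 N grip with its channel facing straight up, its underside about 129 mm above the bench and touching nothing else.

- **Finding the open end:** the wrist camera showed the channel in the end facing about 139° from the base x axis.
- **Turning it:** I gripped it lightly near that end. It pivoted between the pads as I lifted it and pressed it on the tray's rib ends and then the mat. I let it stand flat on its closed end and regripped it at mid-height.
- **Upright check:** in the last wrist picture the rim sat at row 232 and the channel at rows 260–289. A model of the muffle at exactly 90° gives 232 and 261–289.
- **What went wrong:** the first turning pass stopped at about 30° because the rim rode up over the ribs. I repeated it with a deeper hook. The highest wrist force I read was about 6 N.
- **Not checked:** I did not measure the bystanders again at the end. None of the moves went near them.

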